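# Index the assembly table and hold its sprung gate at the mark

### The arm

A 7-joint arm with a two-finger parallel gripper is mounted at the origin on a cart in front of the work surface, level with it; the furniture and walls round the work are solid. World frame = base frame: x ahead of the robot, y to its left, z up, the work surface at z = 0. Lengths are in m, angles in rad, forces in N, time in s.
With the tool pointing down it reaches from about 0.4 to 0.85 m from the base axis. Payload 10.4 kg.
Tool frame: the origin (TCP) lies where the fingers leave the gripper's body, on its centre line; the fingertips stand 73 mm ahead of it and the grasp point (between the pads) lies 54 mm ahead of it; z points along the fingers, y is the line along which they close (so a half turn about z gives the same grasp; the last joint's range is limited). The gripper opens to 85 mm and grips with 20 to 120 N. Pads are 22 mm wide; open, the fingers measure 114 mm over their backs; the gripper's body (76 mm by 85 mm) begins 54 mm behind the grasp point. The pads swing forward as they close: fully open they stand 13 mm farther back than shut.
Start: joints at [-1.369, 0.332, -0.065, 1.46, 0.022, 1.35, -0.088], TCP at [0.139, 0.609, 0.304] pointing down, gripper open.
Joint ranges: [-2.6, 2.6], [-0.5, 2.12], [-1.47, 1.34], [0.16, 2.42], [-1.27, 4.41], [0.06, 2.06], [-2.6, 2.6]. Speed limits (rad/s): [2.22, 2.22, 2.79, 2.79, 3.14, 3.14, 3.14].

### API

Orientations are given as a unit quaternion [x, y, z, w].
In Python, from workcell import manip, camera gives the robot as it stands. The module is installed in compiled form; this text tells all that it offers.
- The arm moves only by the shell command python3 -m creep 'ROWS' [OPENING] [FORCE]. ROWS is JSON, a list of rows, each a list of 2 entries, a list of its own where there are three numbers: the shift along the tool's x, y, z in mm, then the turn about the tool's z in rad. In form: [[[tx, ty, tz], twist], ...]. A call has 1 to 5 rows; each row is the pose to reach, as a shift and turn from the pose commanded when the call began, along the tool's axes at that moment; what a row does not reach only later rows make up. A row lasts 1/12 s, in which the tool goes at most 41.7 mm and 7.16 degrees, less where a joint would pass 70% of its speed; a pose out of reach is approached as far as the arm can. A call with a gripper value outside its range is refused whole. OPENING is the opening, from 0 (shut) to 1 (fully open), set as the call begins (- or left out, the last holds). The fingers move at their own pace and stop on an object; FORCE is the grip in N (left out, the last holds). Time passes only in rows, so rows that repeat a pose let the fingers close. It gives the time, the measured TCP pose, the force, the opening and the grip force at its end, in the units of the state.
- manip.get_obs(): the state, without advancing time (a new reading comes with each control period).
- camera(name): name is "scene" or "top" or "wrist"; returns a dict with "pixels" (384x512x3 uint8, red, green, blue), "z_map" (384x512 float32, m along the optical axis (not along the pixel's ray), 0 where there is no reading), "fx", "fy", "cx", "cy" (pixels), "extrinsics" (4x4, takes a point from world to camera coordinates). Camera axes: x right, y down, z forward; pixel columns grow to the right and rows downward; lengths in m; the calibration is good to about 2 mm. A picture is of the moment at which its call begins.
- manip.hand_in(): hands the job in; it is judged then, once.
The state is a dict: "clock": time; "joint_pos": joint angles; "joint_velocities": joint speeds; "tau": joint torques, N m; "position": TCP position; "ee_rot": TCP orientation; "ft_force": force on the tool from outside, world axes, zero at the start; "torque": the same for the moment, N m; "grip_width": opening from 0.0 (shut) to 1.0 (fully open); "grasp_force": force on a finger pad.
Only numpy, scipy, OpenCV 4.12 (cv2) and the standard library are available. Lean on these libraries where they do the work, as an engineer would, in place of code of your own. Each camera call takes 0.05 s, during which the arm holds its last target. There are 200 camera calls.

### The job

On the small indexing table, leave the gate shut and turn the table by the bar on top to its next detent, whichever way brings the long tube straight to the gate without the short head coming there, and let go of the bar. Then pull the sprung gate by its upright handle towards the robot until its pointer stands opposite the pointed mark on the scale, and keep it there: do not move the mark, and finish while still holding the handle, since the gate springs shut when released.

Things in the scene. Friction and masses are not known exactly. Their poses are not given: they have to be found in the camera images.
- gate_spot (a point): Fixed point on the grey indexing fixture, in front of the gate, to which the nests are indexed; 30 mm above the bench, level with the turntable's top. Axes of the fixture: x away from the robot (yaw up to 0.3 either way), y to the fixture's left, where the gate is, z up. The turntable's axis lies 66 mm from it along -y. A power screwdriver hangs on a cord at world x 0.73, y -0.14.
- turntable: 188 mm disc on a vertical axis, turns either way, detent each 60 deg (freed by 0.2 N m; snaps in within 3 deg). Six 4-pin nests, 66 mm radius; an empty one starts at the gate. Origin: on the axis, middle of the black grip bar on top, 155 mm above the bench; bar 62 mm long (body x), 16 wide (y), 34 high. Yaw is the table's turn, the fixture's at the start; one detent is 60 deg.
- tube_mid (a point): Middle (half-way up, on the axis) of the long dark tube, 32 mm diameter and 98 mm high, standing loose in the nest next to the gate on one side or the other (60 degrees from it); its top is 128 mm above the bench.
- short_head_mid (a point): Middle of the short dark threaded head, 34 mm diameter and 34 mm high, standing loose in the nest on the other side of the gate. (A like head stands in the nest opposite the gate and does not matter.)
- gate: Sprung gate: upright shield on a carriage on a rail along the fixture's x. It opens up to 75 mm along -x (towards the robot); the spring pulls back with 6 N when shut plus 1.1 N per 10 mm. Origin: middle of its upright round black handle, 22 mm diameter, 46 mm high, 125 mm above the bench, over a 26 mm collar (top 102 mm above the bench). Axes as the fixture's.
- gate_pointer (a point): Tip of the steel pointer on the outer (+y) side of the gate carriage, 34 mm above the bench; it moves with the gate. Axes as the fixture's.
- mark_tip (a point): Tip of the mark: a steel rider with a point, on the scale strip beside the rail, facing the pointer 2 mm away across y when they are level. It is set 30 to 60 mm along the fixture's -x from the shut gate's pointer and is clamped there by stiff friction. Axes as the fixture's.

How it is judged:
On the way, in this order (a step that is already met when the one before it is completed fails the run):
1. with the gate still shut, the long tube is indexed to the gate and the bar is let go (horizontal distance between tube_mid and gate_spot below 0.007 m and angle between tube_mid's own z axis and vertical below 0.12 rad and contact force between the fingers and turntable below 0.5 N and distance of gate_pointer from where it was at the start of the episode below 0.006 m), for 0.2 s.
2. the gate is pulled to the mark and held (x of gate_pointer in the frame of mark_tip between -0.005 and 0.005 m and contact force between the fingers and gate above 2 N and horizontal distance between tube_mid and gate_spot below 0.007 m and angle between tube_mid's own z axis and vertical below 0.12 rad and contact force between the fingers and turntable below 0.5 N), for 0.3 s.
At the end, for the whole second after the job is handed in: The long tube stands upright within 7 mm of the place at the gate, nothing grips the turntable, and the fingers hold the gate (over 2 N) with its pointer within 5 mm of the mark along the rail, for the whole last second (all of step 2); the arm keeps its last pose, push and grip.
It fails at once if the short head is brought to the gate (horizontal distance between short_head_mid and gate_spot below 0.02 m).
It fails at once if the mark is shifted (distance of mark_tip from where it was at the start of the episode above 0.004 m).
It also fails if it takes over 48 s, if anything falls off the work surface, if the arm or the gripper's body presses on something with over 40 N, if the wrist force passes 120 N, or if a joint passes its speed limit or range.

## Working session

There is one attempt and no reset: what is moved stays moved. The work goes in short steps, Python scripts to look and compute and a shell command to move; the robot and the scene stay as the last step left them, time stands still between calls to the robot, and variables do not carry over. Pictures are saved under pics/ and viewed, at most 10 in all, crops included, and the job is handed in when it is done.

```bash
mkdir -p pics; cat > h.py <<'E'
import numpy as np, cv2
from workcell import manip, camera
def shot(n,f):
    c=camera(n); np.savez('pics/'+f+'.npz',**c); cv2.imwrite('pics/'+f+'.png',c['pixels'][:,:,::-1]); return c
def load(f): return dict(np.load('pics/'+f+'.npz'))
def cloud(c):
    z=c['z_map']; v,u=np.mgrid[:z.shape[0],:z.shape[1]]
    P=np.stack([(u-c['cx'])/c['fx']*z,(v-c['cy'])/c['fy']*z,z],-1)
    E=c['extrinsics']; W=(P-E[:3,3])@E[:3,:3]; W[z==0]=np.nan; return W
def ray(c,u,v,h):
    E=c['extrinsics'];R=E[:3,:3];o=-R.T@E[:3,3];d=R.T@np.array([(u-c['cx'])/c['fx'],(v-c['cy'])/c['fy'],1]); return o+d*(h-o[2])/d[2]
E
python3 - <<'E'
from h import *
o=manip.get_obs(); print({k:np.round(v,3) for k,v in o.items()})
a=shot('scene','s0'); b=shot('top','t0')
for c in (a,b): print(c['fx'],np.round(c['extrinsics'],3).tolist())
cv2.imwrite('pics/both.png',cv2.resize(np.hstack([a['pixels'],b['pixels']])[:,:,::-1],(800,300)))
E
```

```text
{'clock': np.float64(0.0), 'joint_pos': array([-1.369,  0.333, -0.065,  1.461,  0.022,  1.35 , -0.089]), 'joint_velocities': array([-0.   ,  0.   , -0.001,  0.   , -0.002, -0.001,  0.001]), 'tau': array([ 0.0000e+00, -6.2545e+01,  4.9000e-02, -3.9159e+01,  1.6000e-02,
        1.0000e-02, -0.0000e+00]), 'position': array([0.139, 0.609, 0.303]), 'ee_rot': array([ 0.112,  0.994, -0.001, -0.   ]), 'ft_force': array([0.12 , 0.132, 0.159]), 'torque': array([-0.046, -0.02 , -0.01 ]), 'grasp_force': np.float64(0.0), 'grip_width': np.float64(1.003)}
396.09480853457853 [[-0.871, -0.492, 0.014, 0.382], [-0.364, 0.624, -0.692, 0.416], [0.331, -0.607, -0.722, 0.651], [0.0, 0.0, 0.0, 1.0]]
482.82378690386787 [[0.005, -1.0, -0.005, -0.2], [-0.994, -0.005, -0.107, 0.556], [0.107, 0.006, -0.994, 0.907], [0.0, 0.0, 0.0, 1.0]]
```

View pics/t0.png

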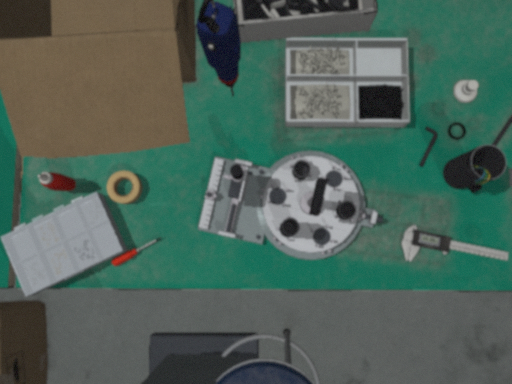

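View pics/s0.png

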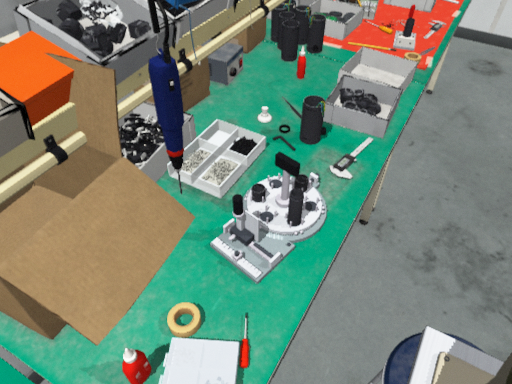

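Top view: the gate handle is at (236,171), the empty nest at the gate at (276,195), and the bar at (318,197). The two neighbouring nests are at (302,170) on the far side and (289,227) on the near side. In the scene view the tall tube at (296,205) looks like the near-side one, which I'll check with depth.

```bash
python3 - <<'E'
from h import *
t=load('t0'); s=load('s0'); W=cloud(t); S=cloud(s)
for n,(u,v) in dict(bar=(318,197),far=(302,170),near=(289,227),empty=(276,195),handle=(236,171)).items():
    w=W[v-2:v+3,u-2:u+3].reshape(-1,3); print(n,np.round(np.nanmedian(w,0),3))
for n,C,c in (('top',W,t),('scene',S,s)):
    dark=c['pixels'].max(2)<75
    for nm,lo,hi in (('bar',.155,.185),('handle/.13-.155',.132,.153),('tubetop',.115,.135)):
        m=dark&(C[...,2]>lo)&(C[...,2]<hi)&(C[...,0]>.3)&(C[...,0]<.75)&(C[...,1]<.05)&(C[...,1]>-.5)
        k,l,st,ce=cv2.connectedComponentsWithStats(m.astype('uint8'))
        for i in range(1,k):
            if st[i,4]>8:
                p=C[l==i]; r=cv2.minAreaRect((p[:,:2]*1000).astype('float32'))
                print(n,nm,st[i,4],np.round(ce[i]),'mean',np.round(p.mean(0),3),'zmax',round(p[:,2].max(),3),'rect',np.round(r[0]),np.round(r[1]),round(r[2],1))
E
```

```text
bar [ 0.539 -0.289  0.173]
far [ 0.606 -0.273  0.034]
near [ 0.495 -0.248  0.037]
empty [ 0.557 -0.223  0.031]
handle [ 0.585 -0.152  0.148]
top bar 343 [318. 196.] mean [ 0.54  -0.289  0.172] zmax 0.177 rect [ 541. -290.] [16. 60.] 77.8
top handle/.13-.155 125 [236. 171.] mean [ 0.586 -0.152  0.147] zmax 0.152 rect [ 587. -152.] [20. 18.] 26.8
top tubetop 18 [238. 176.] mean [ 0.579 -0.155  0.125] zmax 0.133 rect [ 579. -155.] [ 4. 16.] 19.4
top tubetop 73 [289. 228.] mean [ 0.49  -0.244  0.124] zmax 0.131 rect [ 492. -245.] [28. 28.] 47.1
scene bar 222 [287. 161.] mean [ 0.538 -0.283  0.166] zmax 0.173 rect [ 540. -285.] [16. 58.] 78.4
scene bar 21 [177. 167.] mean [ 0.727 -0.135  0.178] zmax 0.185 rect [ 726. -134.] [17.  6.] 47.0
scene handle/.13-.155 110 [286. 169.] mean [ 0.538 -0.28   0.146] zmax 0.153 rect [ 541. -281.] [13. 61.] 87.5
scene handle/.13-.155 92 [237. 200.] mean [ 0.584 -0.145  0.143] zmax 0.15 rect [ 585. -147.] [19. 17.] 43.4
scene tubetop 109 [296. 195.] mean [ 0.492 -0.241  0.121] zmax 0.129 rect [ 493. -243.] [27. 32.] 26.9
scene tubetop 61 [238. 207.] mean [ 0.583 -0.143  0.125] zmax 0.134 rect [ 583. -143.] [20. 10.] 34.5
```

The depth confirms it: the long tube stands on the near side at (0.492,-0.244), top 0.128. So the table turns -60° (tool twist +1.05). The axis is at (0.541,-0.289), the fixture yaw about -0.21, and the tool's y is already across the bar. Next I check clearance for the transit.

```bash
python3 - <<'E'
from h import *
t=load('t0'); s=load('s0')
P=np.vstack([cloud(t).reshape(-1,3),cloud(s).reshape(-1,3)])
P=P[np.isfinite(P).all(1)]
for a in range(80,-31,-10):
    r=.58; c=r*np.array([np.cos(np.radians(a)),np.sin(np.radians(a))])
    q=P[np.hypot(*(P[:,:2]-c).T)<.09]; print(a,np.round(c,3),len(q),np.round(np.percentile(q[:,2],[50,99,100]),3) if len(q) else '')
q=P[np.hypot(P[:,0]-.73,P[:,1]+.14)<.06]; print('driver',q[q[:,2]>.1].min(0),q.max(0))
o=manip.get_obs(); 
from scipy.spatial.transform import Rotation as R
print(np.round(R.from_quat(o['ee_rot']).as_matrix(),4))
M=R.from_quat(o['ee_rot']).as_matrix(); p=o['position']
for w in [(.27,.52,.30),(.41,.40,.30),(.5,.25,.30),(.54,.08,.30),(.55,-.1,.30),(.541,-.22,.30),(.541,-.289,.29)]:
    w=np.array(w); print(w,np.round(M.T@(w-p)*1000)); p=w
E
```

```text
80 [0.101 0.571] 3194 [-0.637 -0.451 -0.439]
70 [0.198 0.545] 3948 [-0.654 -0.452 -0.444]
60 [0.29  0.502] 2171 [-0.755 -0.454 -0.448]
50 [0.373 0.444] 179 [-0.759 -0.751 -0.75 ]
40 [0.444 0.373] 801 [0.001 0.039 0.041]
30 [0.502 0.29 ] 4230 [0.002 0.04  0.042]
20 [0.545 0.198] 11566 [0.035 0.16  0.165]
10 [0.571 0.101] 16679 [0.022 0.175 0.18 ]
0 [0.58 0.  ] 14744 [0.001 0.173 0.18 ]
-10 [ 0.571 -0.101] 11314 [0.013 0.148 0.152]
-20 [ 0.545 -0.198] 11733 [0.03  0.171 0.177]
-30 [ 0.502 -0.29 ] 11165 [0.03  0.173 0.177]
driver [ 0.6879673  -0.16800998  0.10108448] [ 0.78949748 -0.08036344  0.5208868 ]
[[-9.749e-01  2.229e-01 -2.000e-04]
 [ 2.229e-01  9.748e-01 -1.300e-03]
 [-1.000e-04 -1.300e-03 -1.000e+00]]
[0.27 0.52 0.3 ] [-147.  -58.    3.]
[0.41 0.4  0.3 ] [-163.  -86.    0.]
[0.5  0.25 0.3 ] [-121. -126.    0.]
[0.54 0.08 0.3 ] [ -77. -157.    0.]
[ 0.55 -0.1   0.3 ] [ -50. -173.    0.]
[ 0.541 -0.22   0.3  ] [ -18. -119.    0.]
[ 0.541 -0.289  0.29 ] [-15. -67.  10.]
```

```bash
python3 -m creep '[[[-37,-15,0],0],[[-74,-29,0],0],[[-110,-44,0],0],[[-147,-58,0],0]]' 1
python3 -m creep '[[[-33,-17,0],0],[[-65,-34,0],0],[[-98,-52,0],0],[[-130,-69,0],0],[[-163,-86,0],0]]'
python3 -m creep '[[[-24,-25,0],0],[[-48,-50,0],0],[[-73,-76,0],0],[[-97,-101,0],0],[[-121,-126,0],0]]'
python3 -m creep '[[[-15,-31,0],0],[[-31,-63,0],0],[[-46,-94,0],0],[[-62,-126,0],0],[[-77,-157,0],0]]'; python3 -c "
from h import *
print(manip.get_obs()['joint_pos'])"
```

```text
clock: 0.43
position: [0.2707, 0.5186, 0.3036]
ee_rot: [0.112, 0.994, -0.0, -0.0]
ft_force: [0.3, 0.7, 0.1]
grip_width: 0.998
grasp_force: 0.0
clock: 0.85
position: [0.4103, 0.3983, 0.3037]
ee_rot: [0.112, 0.994, -0.0, -0.0]
ft_force: [0.0, 1.5, 0.0]
grip_width: 0.998
grasp_force: 0.0
clock: 1.27
position: [0.4998, 0.2482, 0.3037]
ee_rot: [0.112, 0.994, -0.0, -0.0]
ft_force: [0.6, 0.6, -0.5]
grip_width: 0.996
grasp_force: 0.0
clock: 1.68
position: [0.5393, 0.0778, 0.3037]
ee_rot: [0.112, 0.994, -0.0, -0.0]
ft_force: [1.1, -0.4, -0.6]
grip_width: 1.0
grasp_force: 0.0
[-0.56242599  0.1529153   0.3742995   1.69443277 -0.05783377  1.30546119
  1.16888178]
```

```bash
python3 -m creep '[[[-10,-35,0],0],[[-20,-69,0],0],[[-30,-104,0],0],[[-40,-139,0],0],[[-50,-173,0],0]]'
python3 -m creep '[[[0,0,0],0],[[0,0,0],0]]'
python3 - <<'E'
from h import *
c=shot('wrist','w0'); E=c['extrinsics']; print(np.round(E,3).tolist(),-E[:3,:3].T@E[:3,3])
cv2.imwrite('pics/w0b.png',cv2.resize(c['pixels'][:,:,::-1],(800,600)))
E
```

```text
clock: 2.1
position: [0.5491, -0.1019, 0.3037]
ee_rot: [0.112, 0.994, 0.0, -0.0]
ft_force: [1.2, 0.0, 0.5]
grip_width: 1.001
grasp_force: 0.0
clock: 2.27
position: [0.5491, -0.1024, 0.3036]
ee_rot: [0.114, 0.993, -0.0, -0.0]
ft_force: [0.1, 0.8, -0.3]
grip_width: 1.001
grasp_force: 0.0
[[0.227, 0.974, -0.0, -0.024], [0.937, -0.218, 0.273, -0.572], [0.266, -0.063, -0.962, 0.226], [0.0, 0.0, 0.0, 1.0]] [ 0.48097003 -0.08686054  0.37402732]
```

View pics/w0b.png

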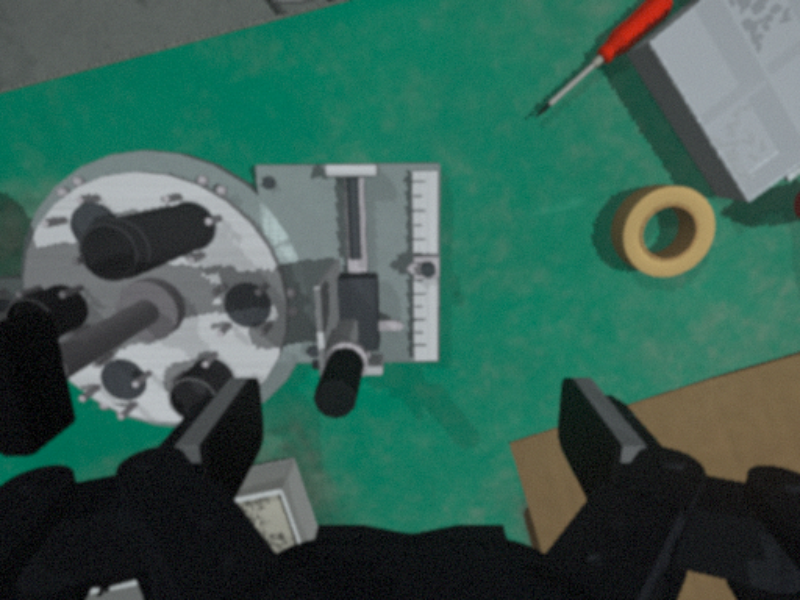

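The wrist view shows the rail vertical in the picture, with the pointer tip near (402,325), the rider's point near (402,267) and the handle top near (338,395), all in 800x600 pixels. I'll enlarge the scale area.

```bash
python3 - <<'E'
from h import *
c=load('w0'); 
cv2.imwrite('pics/w0c.png',cv2.resize(c['pixels'][155:235,200:290,::-1],None,fx=7,fy=7,interpolation=cv2.INTER_CUBIC))
X=np.array([np.cos(-.225),np.sin(-.225)])
for n,u,v in(('ptr',402,325),('mark',402,267),('e1',440,165),('e2',438,360)):
    p=ray(c,u*.64,v*.64,.034 if n[0]!='e' else .012); print(n,p,p[:2]@X)
E
```

```text
ptr [ 0.59407391 -0.11924468  0.034     ] 0.6057039932525495
mark [ 0.55258898 -0.10938291  0.034     ] 0.5630645066641354
e1 [ 0.492174   -0.06799921  0.012     ] 0.49493937298251317
e2 [ 0.63589265 -0.10061872  0.012     ] 0.6423130859273404
```

View pics/w0c.png

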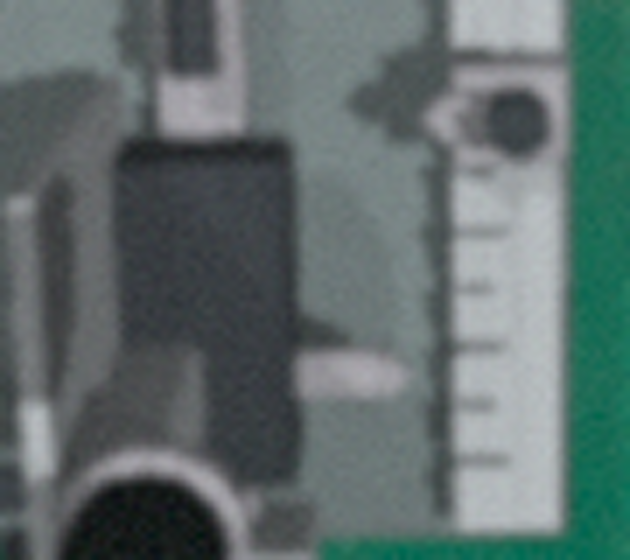

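```bash
python3 -m creep '[[[-7,-37,0],0],[[-14,-74,0],0],[[-20,-110,0],0],[[-27,-147,0],0],[[-34,-184,0],0]]'
python3 -m creep '[[[0,0,0],0],[[0,0,0],0]]'
python3 - <<'E'
from h import *
c=shot('wrist','w1'); W=cloud(c); 
dark=c['pixels'].max(2)<75
o=manip.get_obs(); print(o['position'],o['joint_pos'])
for lo,hi in ((.16,.185),(.112,.137),(.138,.153)):
    m=dark&(W[...,2]>lo)&(W[...,2]<hi)
    k,l,st,ce=cv2.connectedComponentsWithStats(m.astype('uint8'))
    for i in range(1,k):
        if st[i,4]>60:
            p=W[l==i]; r=cv2.minAreaRect((p[:,:2]*1000).astype('float32')); print(lo,st[i,4],np.round(ce[i]),np.round(p.mean(0),3),np.round(r[0]),np.round(r[1]),round(r[2],1))
E
```

```text
clock: 2.73
position: [0.5423, -0.2864, 0.3037]
ee_rot: [0.11, 0.994, 0.001, 0.0]
ft_force: [-0.2, 0.3, 1.1]
grip_width: 0.999
grasp_force: 0.0
clock: 2.9
position: [0.5414, -0.2878, 0.3034]
ee_rot: [0.113, 0.994, -0.0, -0.0]
ft_force: [-0.9, 1.2, -0.3]
grip_width: 0.999
grasp_force: 0.0
[ 0.54213031 -0.28582601  0.30331354] [-0.06706303  0.33839721  0.61004818  1.52492977 -0.19709358  1.34127762
  1.90828964]
0.16 1961 [261. 203.] [ 0.538 -0.288  0.172] [ 540. -289.] [16. 61.] 78.0
0.112 491 [302. 114.] [ 0.491 -0.245  0.123] [ 491. -245.] [29. 28.] 76.9
0.112 459 [430. 200.] [ 0.581 -0.157  0.125] [ 582. -155.] [10. 21.] 42.1
0.138 767 [451. 212.] [ 0.584 -0.153  0.147] [ 585. -151.] [21. 20.] 72.0
```

View pics/w1.png

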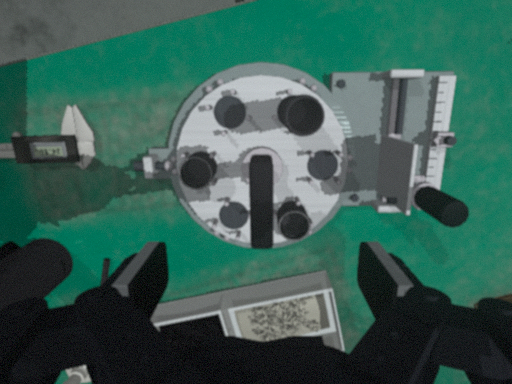

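The bar lies between the open fingers at (261,203), with the tube at (302,114) and the handle at (440,205). I'll descend and grip the bar.

```bash
python3 -m creep '[[[0,-1,23],0],[[0,-2,46],0],[[0,-2,68],0],[[0,-2,84],0],[[0,-2,91],0]]'
python3 -m creep '[[[0,0,0],0],[[0,0,0],0],[[0,0,0],0],[[0,0,0],0],[[0,0,0],0]]' 0 60
python3 -m creep '[[[0,0,0],0],[[0,0,0],0],[[0,0,0],0]]'
```

```text
clock: 3.37
position: [0.5415, -0.2854, 0.2102]
ee_rot: [0.11, 0.994, 0.001, -0.002]
ft_force: [0.3, 0.7, 0.2]
grip_width: 0.997
grasp_force: 0.0
clock: 3.78
position: [0.5416, -0.2889, 0.2138]
ee_rot: [0.112, 0.994, -0.0, 0.001]
ft_force: [-0.7, 0.6, 0.4]
grip_width: 0.3
grasp_force: 0.0
clock: 4.03
position: [0.5415, -0.2888, 0.2137]
ee_rot: [0.112, 0.994, 0.0, 0.001]
ft_force: [-1.4, 2.1, 6.6]
grip_width: 0.178
grasp_force: 58.8
```

Gripped: the opening of 0.178 is about 15 mm, which fits the bar. Now the turn.

```bash
python3 -m creep '[[[0,0,0],0.04],[[0,0,0],0.09],[[0,0,0],0.15],[[0,0,0],0.21],[[0,0,0],0.27]]'
python3 -m creep '[[[0,0,0],0.06],[[0,0,0],0.12],[[0,0,0],0.18],[[0,0,0],0.24],[[0,0,0],0.30]]'
python3 -m creep '[[[0,0,0],0.06],[[0,0,0],0.12],[[0,0,0],0.18],[[0,0,0],0.24],[[0,0,0],0.29]]'
python3 -m creep '[[[0,0,0],0.05],[[0,0,0],0.10],[[0,0,0],0.14],[[0,0,0],0.17],[[0,0,0],0.187]]'
python3 -m creep '[[[0,0,0],0],[[0,0,0],0],[[0,0,0],0],[[0,0,0],0]]'; python3 - <<'E'
from h import *
c=shot('top','t1'); W=cloud(c); dark=c['pixels'].max(2)<75
m=dark&(W[...,2]>.115)&(W[...,2]<.135)&(abs(W[...,0]-.54)<.12)&(abs(W[...,1]+.26)<.13)
k,l,st,ce=cv2.connectedComponentsWithStats(m.astype('uint8'))
for i in range(1,k):
    if st[i,4]>10: print(st[i,4],ce[i],cv2.minAreaRect((W[l==i][:,:2]*1000).astype('float32')))
E
```

```text
clock: 4.45
position: [0.5415, -0.2889, 0.2138]
ee_rot: [0.246, 0.969, 0.0, 0.001]
ft_force: [-2.2, 2.0, 6.2]
grip_width: 0.178
grasp_force: 58.9
clock: 4.87
position: [0.5414, -0.289, 0.2137]
ee_rot: [0.388, 0.921, 0.0, 0.0]
ft_force: [-2.3, 1.4, 5.5]
grip_width: 0.182
grasp_force: 59.0
clock: 5.28
position: [0.5414, -0.2891, 0.2137]
ee_rot: [0.518, 0.856, 0.0, 0.0]
ft_force: [-0.8, 1.0, 6.3]
grip_width: 0.179
grasp_force: 59.0
clock: 5.7
position: [0.5413, -0.2891, 0.2138]
ee_rot: [0.595, 0.804, 0.0, 0.0]
ft_force: [-2.3, 1.7, 6.7]
grip_width: 0.179
grasp_force: 59.3
clock: 6.03
position: [0.5413, -0.2891, 0.2137]
ee_rot: [0.594, 0.805, 0.0, 0.0]
ft_force: [-2.3, 1.6, 6.6]
grip_width: 0.177
grasp_force: 59.1
19 [238.15789474 176.52631579] ((579.468017578125, -154.91734313964844), (4.2024054527282715, 16.39742088317871), 20.147239685058594)
```

```bash
python3 -m creep '[[[0,0,0],0],[[0,0,0],0],[[0,0,0],0],[[0,0,0],0],[[0,0,0],0]]' 1
python3 -m creep '[[[0,0,-15],0],[[0,0,-45],0],[[0,0,-75],0],[[0,0,-90],0],[[0,0,-90],0]]'
python3 - <<'E'
from h import *
c=shot('wrist','w2'); shot('top','t2'); shot('scene','s2')
print(manip.get_obs()['joint_pos'])
for n in('w2','t2','s2'):
    c=load(n);W=cloud(c); dark=c['pixels'].max(2)<75
    for lo,hi in ((.155,.185),(.115,.135),(.137,.153)):
        m=dark&(W[...,2]>lo)&(W[...,2]<hi)&(abs(W[...,0]-.54)<.12)&(abs(W[...,1]+.24)<.14)
        k,l,st,ce=cv2.connectedComponentsWithStats(m.astype('uint8'))
        for i in range(1,k):
            if st[i,4]>25: 
                r=cv2.minAreaRect((W[l==i][:,:2]*1000).astype('float32')); print(n,lo,st[i,4],np.round(ce[i]),np.round(r[0]),np.round(r[1]),round(r[2],1))
E
```

```text
clock: 6.5
position: [0.5412, -0.2889, 0.2127]
ee_rot: [0.594, 0.805, 0.0, -0.0]
ft_force: [0.0, 0.2, -0.0]
grip_width: 0.874
grasp_force: 0.0
clock: 6.92
position: [0.5421, -0.2899, 0.3067]
ee_rot: [0.594, 0.804, 0.001, 0.003]
ft_force: [0.5, -0.3, -0.1]
grip_width: 1.003
grasp_force: 0.0
[-0.22067572  0.38753441  0.8332673   1.53362467 -0.29078801  1.35043121
  0.93892067]
w2 0.155 1948 [261. 198.] [ 540. -288.] [16. 61.] 17.0
w2 0.115 293 [368.  31.] [ 582. -155.] [ 9. 21.] 42.6
w2 0.115 485 [302. 111.] [ 554. -224.] [30. 28.] 28.0
w2 0.137 1099 [388.  19.] [ 586. -151.] [21. 21.] 1.9
w2 0.137 44 [262. 152.] [ 532. -260.] [13.  1.] 16.1
t2 0.137 127 [236. 170.] [ 587. -152.] [19. 20.] 43.7
s2 0.155 151 [287. 161.] [ 539. -285.] [14. 59.] 17.5
s2 0.115 95 [267. 190.] [ 555. -223.] [27. 32.] 29.9
s2 0.115 65 [238. 206.] [ 583. -143.] [20.  9.] 35.5
s2 0.137 38 [284. 175.] [ 532. -260.] [16.  6.] 27.9
s2 0.137 74 [237. 199.] [ 585. -148.] [19. 16.] 40.9
```

View pics/w2.png

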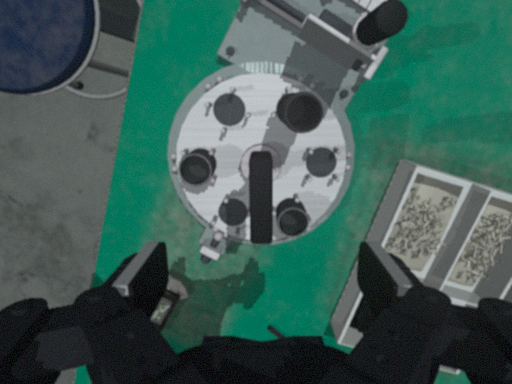

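The tube is at (0.554,-0.224), which matches the expected gate spot (0.555,-0.225), and the handle at (0.586,-0.151) hasn't moved. Next: go above the handle with the fingers turned to close along the rail, and check the heights around it.

```bash
python3 -m creep '[[[24,17,0],0.104],[[48,33,0],0.208],[[71,50,0],0.312],[[95,67,0],0.416],[[119,83,0],0.52]]'
python3 -m creep '[[[0,0,0],0],[[0,0,0],0],[[0,0,0],0]]'
python3 - <<'E'
from h import *
c=shot('wrist','w3'); print(manip.get_obs()['joint_pos'])
a=-.225; h=np.array([.586,-.151]); F=np.array([[np.cos(a),np.sin(a)],[-np.sin(a),np.cos(a)]])
P=np.vstack([cloud(load(n)).reshape(-1,3) for n in('w3','w1','w0','s2','s0')]); P=P[np.isfinite(P).all(1)]
q=(P[:,:2]-h)@F.T*1000
for y0 in range(-40,40,8):
    print(y0,[int(1000*np.percentile(P[m,2],98)) if (m:=(q[:,0]>=x0)&(q[:,0]<x0+10)&(q[:,1]>=y0)&(q[:,1]<y0+8)&(P[:,2]<.155)).sum()>3 else -1 for x0 in range(-70,70,10)])
W=cloud(c); dark=c['pixels'].max(2)<75
m=dark&(W[...,2]>.14)&(W[...,2]<.153); p=W[m]; print(len(p),cv2.minAreaRect((p[:,:2]*1000).astype('float32')))
E
```

```text
clock: 7.48
position: [0.5854, -0.1491, 0.3014]
ee_rot: [0.782, 0.623, -0.001, -0.001]
ft_force: [0.3, 0.2, -0.3]
grip_width: 0.998
grasp_force: 0.0
clock: 7.73
position: [0.585, -0.151, 0.3019]
ee_rot: [0.78, 0.625, -0.001, -0.0]
ft_force: [-0.4, -1.1, -0.3]
grip_width: 1.003
grasp_force: 0.0
[-0.51794291  0.3828799   0.90356149  1.56038545 -0.3047846   1.3484737
  0.19708071]
-40 [16, 16, 15, 16, 16, 15, 15, 16, 15, 19, 19, 2, 2, 1]
-32 [15, 16, 15, 16, 16, 15, 15, 16, 83, 15, 15, 1, 2, 2]
-24 [16, 16, 100, 100, 95, 59, 85, 83, 84, 15, 37, 1, 1, 2]
-16 [16, 16, 103, 104, 104, 104, 148, 148, 104, 16, 39, 1, 1, 1]
-8 [35, 35, 34, 44, 44, 146, 149, 149, 148, 24, 39, 2, 1, 2]
0 [35, 35, 34, 44, 45, 145, 149, 149, 148, 23, 39, 1, 1, 2]
8 [16, 19, 18, 44, 44, 44, 148, 148, 75, 21, 39, 2, 1, 1]
16 [16, 15, 16, 38, 40, 39, 38, 39, 39, 16, 38, 1, 1, 1]
24 [15, 16, 16, 15, 16, 15, 37, 37, 16, 15, 15, 1, 2, 1]
32 [20, 19, 37, 37, 17, 16, 35, 36, 15, 16, 15, 1, 1, 1]
928 ((610.7498779296875, -173.61512756347656), (239.84188842773438, 86.73959350585938), 35.13578796386719)
```

View pics/w3.png

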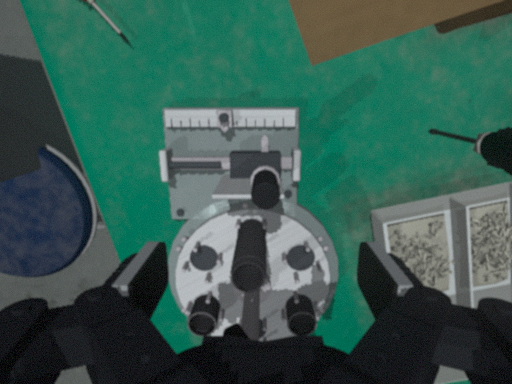

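The fingers straddle the handle at (265,185) along the rail. The shield reaches 104 mm, so I'll grasp at z≈0.130, which puts the fingertips at about 111 mm, clear of it.

```bash
python3 -m creep '[[[0,1,30],0],[[0,1,60],0],[[0,1,90],0],[[0,1,110],0],[[0,1,118],0]]' 0.7
python3 -m creep '[[[0,0,0],0],[[0,0,0],0],[[0,0,0],0],[[0,0,0],0],[[0,0,0],0]]' 0 40
python3 -m creep '[[[0,0,0],0],[[0,0,0],0],[[0,0,0],0]]'
```

```text
clock: 8.2
position: [0.5845, -0.1519, 0.1816]
ee_rot: [0.781, 0.624, -0.002, -0.002]
ft_force: [-0.3, -0.3, 0.3]
grip_width: 0.699
grasp_force: 0.0
clock: 8.62
position: [0.5867, -0.1516, 0.1866]
ee_rot: [0.781, 0.625, 0.001, 0.001]
ft_force: [-4.8, 0.5, 6.8]
grip_width: 0.242
grasp_force: 39.2
clock: 8.87
position: [0.5867, -0.1516, 0.1866]
ee_rot: [0.781, 0.625, 0.001, 0.001]
ft_force: [-4.1, -0.7, 6.6]
grip_width: 0.245
grasp_force: 39.3
```

```bash
python3 -m creep '[[[0,-5,0],0],[[0,-13,0],0],[[0,-21,0],0],[[0,-29,0],0],[[0,-37,0],0]]'
python3 -m creep '[[[0,0,0],0],[[0,0,0],0],[[0,0,0],0],[[0,0,0],0]]'
python3 - <<'E'
from h import *
c=shot('wrist','w4')
shot('top','t4'); shot('scene','s4')
p=c['pixels'][:,:,::-1]; t=load('t4')['pixels'][:,:,::-1]
a=cv2.resize(p,(512,384)); b=cv2.resize(t[140:245,190:270],None,fx=3.65,fy=3.65,interpolation=cv2.INTER_CUBIC)
b=cv2.resize(b,(288,384)); cv2.imwrite('pics/m4.png',np.hstack([a,b]))
E
```

```text
clock: 9.28
position: [0.552, -0.1439, 0.1867]
ee_rot: [0.781, 0.625, 0.002, 0.003]
ft_force: [9.5, -5.9, -2.8]
grip_width: 0.246
grasp_force: 40.0
clock: 9.62
position: [0.5522, -0.144, 0.1866]
ee_rot: [0.781, 0.625, 0.002, 0.003]
ft_force: [9.1, -5.7, -2.6]
grip_width: 0.248
grasp_force: 39.9
```

View pics/m4.png

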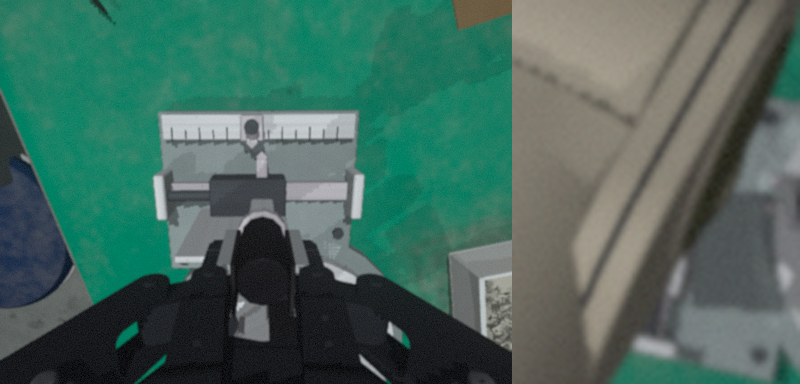

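The wrist view shows the pointer tip at about (262,153) and the rider tip at about (251,149). Roughly 7 mm remains, in line with 42.6 − 35.4.

```bash
python3 -m creep '[[[0,-3,0],0],[[0,-6,0],0],[[0,-7,0],0],[[0,-7,0],0],[[0,-7,0],0]]'
python3 -m creep '[[[0,0,0],0],[[0,0,0],0],[[0,0,0],0]]'
python3 - <<'E'
from h import *
c=shot('wrist','w5'); X=np.array([np.cos(-.225),np.sin(-.225)])
d=load('w4')
for n,cc,u,v in(('p4',d,262,154),('m4',d,251.5,149)): print(n,ray(cc,u,v,.034)[:2]@X*1000)
cv2.imwrite('pics/w5c.png',cv2.resize(c['pixels'][95:195,200:320,::-1],None,fx=6,fy=6,interpolation=cv2.INTER_CUBIC))
E
```

```text
clock: 10.18
position: [0.5454, -0.1425, 0.1867]
ee_rot: [0.781, 0.625, 0.002, 0.003]
ft_force: [8.8, -5.5, -3.3]
grip_width: 0.244
grasp_force: 39.8
clock: 10.43
position: [0.5455, -0.1425, 0.1867]
ee_rot: [0.781, 0.625, 0.002, 0.003]
ft_force: [8.7, -5.0, -3.5]
grip_width: 0.244
grasp_force: 39.8
p4 570.5333624666356
m4 563.1747130580469
```

View pics/w5c.png

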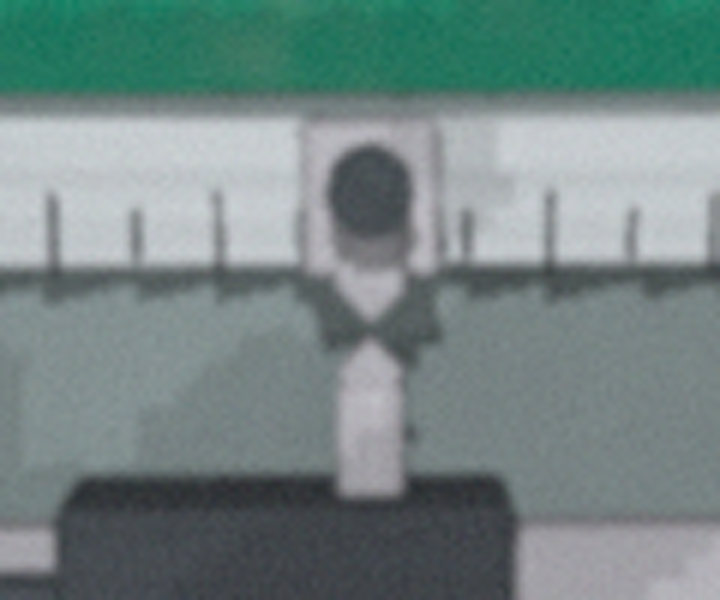

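The pointer tip at (371,340) stands exactly opposite the mark's tip at (370,325). I'll hold a little longer, check that the tube hasn't moved, and hand in if it's fine.

```bash
python3 -m creep '[[[0,0,0],0],[[0,0,0],0],[[0,0,0],0],[[0,0,0],0],[[0,0,0],0]]'
python3 - <<'E'
from h import *
c=shot('scene','s6'); W=cloud(c); dark=c['pixels'].max(2)<75
m=dark&(W[...,2]>.115)&(W[...,2]<.135)&(abs(W[...,0]-.555)<.03)&(abs(W[...,1]+.225)<.03)
p=W[m]; r=cv2.minAreaRect((p[:,:2]*1000).astype('float32')) if m.sum()>5 else None; print(m.sum(),r)
if r is not None and abs(r[0][0]-555)<5 and abs(r[0][1]+224)<5: print(manip.hand_in())
E
```

```text
clock: 10.9
position: [0.5455, -0.1425, 0.1867]
ee_rot: [0.781, 0.625, 0.002, 0.003]
ft_force: [8.5, -6.0, -2.8]
grip_width: 0.244
grasp_force: 39.8
24 ((546.9501342773438, -229.76168823242188), (6.0831828117370605, 23.010223388671875), 34.91079330444336)
```

```bash
python3 - <<'E'
from h import *
for n in('s2','s6'):
    c=load(n); W=cloud(c); dark=c['pixels'].max(2)<75
    for lo,hi in((.05,.08),(.09,.122)):
        m=dark&(W[...,2]>lo)&(W[...,2]<hi)&(np.hypot(W[...,0]-.555,W[...,1]+.224)<.025); p=W[m][:,:2]
        d=np.hypot(*(p-[.5545,-.2245]).T)*1000; print(n,lo,len(p),np.round(p.mean(0),4),'radius about spot',np.round(np.percentile(d,[10,50,90]),1))
E
```

```text
s2 0.05 108 [ 0.549  -0.2124] radius about spot [14.1 16.  17.6]
s2 0.09 195 [ 0.5536 -0.2189] radius about spot [12.2 15.1 17.5]
s6 0.05 27 [ 0.5436 -0.2156] radius about spot [13.8 14.9 17. ]
s6 0.09 20 [ 0.5487 -0.2205] radius about spot [10.8 14.4 17.2]
```

The tube's visible side still lies on a 16 mm radius about the gate spot at both heights, so it stands upright and in place. The earlier top reading was only a partly hidden strip.

```bash
python3 -c "
from workcell import manip
print(manip.hand_in())"
```

```text
the job is handed in; nothing more can be done
None
```

The job is handed in, with no verdict returned: I turned the table −60° so the long tube stands at the gate, let go of the bar, and am holding the gate by its handle (about 40 N grip) with its pointer opposite the mark.

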